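Turn the casting spatula handle-down in its crock

ROBOT

A 7-joint arm with a two-finger parallel gripper is mounted at the origin on the work surface. World frame = base frame: x ahead of the robot, y to its left, z up, the work surface at z = 0. Lengths are in m, angles in rad, forces in N, time in s.
With the tool pointing down it reaches from about 0.35 to 0.9 m from the base axis. Payload 8.1 kg.
Tool frame: the origin (TCP) lies midway between the tips of the shut fingers; the grasp point (between the pads) lies arm.grasp_offset behind it (arm.grasp_offset is the distance from the TCP to the grasp point, in m); z points along the fingers, y is the line along which they close (so a half turn about z gives the same grasp; the last joint's range is limited). The gripper opens to 92 mm and grips with 3 to 60 N. Pads are 19 mm wide; open, the fingers measure 130 mm over their backs; the gripper's body (75 mm by 190 mm) begins 47 mm behind the grasp point.
Start: joints at [-1.398, 0.434, 0.025, 1.573, -0.012, 1.134, -0.075], TCP at [0.17, 0.601, 0.227] pointing down, gripper open.
Joint ranges: [-2.62, 2.62], [-0.44, 2.09], [-1.27, 1.32], [0.08, 2.57], [-1.32, 4.46], [0.12, 2], [-2.74, 2.74]. Speed limits (rad/s): [2.22, 2.22, 3.01, 3.01, 3.14, 3.14, 3.14].

INTERFACE

Orientations are given as a rotation vector (axis times angle).
In Python, from cell import observe, imaging, arm gives the robot as it stands.
- The arm moves only by the tool apply_moves, never from a script. Its argument "commands" is a list of rows, each a list of 5 numbers: the opening in per cent of the stroke, from 0 (shut) to 100 (fully open), then the shift along the world's x, y, z in units of 0.06 m (1.0 is 0.06 m), then the turn about the world's z in units of 0.5 rad (1.0 is 0.5 rad). A call has 1 to 12 rows; each row shifts and turns the commanded pose from where the row before left it; what a row does not reach is not made up. A row lasts 1/8 s, in which the tool goes at most 62.5 mm and 10.7 degrees, less where a joint would pass 70% of its speed; a pose out of reach is approached as far as the arm can. A call with a number of a shift or a turn outside -1 to 1 is refused whole. A call with a gripper value outside its range is refused whole. The fingers move at their own pace and stop on an object; "newtons" is the grip in N (left out, the last holds). Time passes only in rows, so rows that do not move let the fingers close. It gives the time, the measured TCP pose, the force, the opening and the grip force at its end, in the units of the state.
- observe(): the state, without advancing time (a new reading comes with each control period).
- imaging.get_image(name): name is "scene" or "top" or "wrist"; returns (picture, depth): 400x640x3 uint8, red, green, blue; 400x640 float32, m along the optical axis (not along the pixel's ray), 0 where there is no reading.
- imaging.camera_params(name): a dict with "camera_matrix" (3x3 intrinsics, pixels), "dist" ([k1, k2, p1, p2, k3] as OpenCV has them; the pictures are not rectified), "origin" and "rotation" of the camera in the world; the wrist camera has in their place "tool_from_camera" (4x4, takes a point from camera to tool coordinates, whose origin is the TCP and whose axes are the flange's). Camera axes: x right, y up, looking along -z (the intrinsics and any distortion apply to the point x, -y, -z); pixel columns grow to the right and rows downward; lengths in m; the calibration is good to about 2 mm. A picture is of the moment at which its call begins: read the wrist's pose just before it. camera_params takes no time and is no camera call.
- arm.sign_off(): hands the job in; it is judged then, once.
The state is a dict: "clock": time; "joints": joint angles; "dq": joint speeds; "joint_efforts": joint torques, N m; "position": TCP position; "ee_rot": TCP orientation; "force": force on the tool from outside, world axes, zero at the start; "ft_torque": the same for the moment, N m; "width": opening from 0.0 (shut) to 1.0 (fully open); "gripper_force": force on a finger pad.
Only numpy, scipy, OpenCV 4.12 (cv2) and the standard library are available. Lean on these libraries where they do the work, as an engineer would, in place of code of your own. Each camera call takes 0.05 s, during which the arm holds its last target. There are 200 camera calls.

TASK

Someone put the freshly washed wooden casting spatula back into the crock blade-down, where it will never dry. Pull it out, turn it end for end and stand it in the same crock again with the handle down and the blade up in the air: lower it gently until the handle stands on the crock's bottom, and only then let go. The two-rail tool rest is there for changing your grip; keep the crock upright on the turntable, and leave the four ornaments standing in their places on it.

Things in the scene. Friction and masses are not known exactly. Their poses are not given: they have to be found in the camera images.
- spatula: Plain beech spatula, 200 mm long, 30 to 65 g. Origin at mid-length on its centre line (balance point within 3 mm of it); z runs from handle end to blade end, x across the width, y across the thickness. Handle straight, 18 wide, 12 thick, from z = -100 to +50 mm; widens and thins to a flat blade, 40 wide, 6 thick, from z = +68 to +100 mm.
- handle_end (a point): Centre of the end face of the spatula's handle (spatula z = -100 mm), same axes as the spatula. At the start it is about 80 mm higher than the crock's rim.
- blade_end (a point): Centre of the end edge of the blade (spatula z = +100 mm), same axes. At the start the blade stands on the crock's bottom and the handle leans on the rim, flat side down (its y axis in the plane of the lean), about 26 degrees from upright.
- crock: Straight round stoneware crock, open at the top: outside 76 mm across (79 mm at the lip band), inside 64 to 66 mm, 106 mm tall, inner bottom 6 mm above its underside (100 mm deep). 0.45 to 0.68 kg, loose on the turntable. Origin at the centre of its underside, z up its axis.
- platter (a point): Centre of the top face of the turntable: a round walnut lazy susan, 330 mm across, top face 38 mm above the granite shelf. Turns with it; x and y axes lie in the top face.
- turntable (a joint): Angle of the turntable from its starting place (rad, counter-clockwise from above positive). It turns about the vertical, held only by a bearing friction of about 0.12 N m, so a sideways push of 1 to 2 N on the crock turns it, with all it carries.
- tool_rest: Low wooden rest fixed to the shelf, origin at the centre of its underside. Two rails along its y, 130 long, 14 thick, 45 mm tall, flat-topped, centred at its x = -75 and +75 mm: a spatula laid along its x lies across both. Between them it is open but for 10 mm high floor strips at y = -52 and +52 mm. A thin pin stands 12 mm up at each rail end (y = -59, +59 mm).
- town_hall: Bystander on the turntable: glazed ceramic town hall, 56 x 78 mm, tower 125 mm tall. Origin at the centre of its underside.
- wreath: Bystander on the turntable: green glass wreath lying flat, 84 mm across, 20 mm high. Origin at its centre on the underside.
- train_car: Bystander on the turntable: silver metal train car, 104 mm long (its x), 34 mm wide, 54 mm tall. Origin at the centre of its underside.
- dome: Bystander on the turntable: clear acrylic dome with a round knob on a wooden base, 88 mm across, 127 mm tall. Origin at the centre of its underside.

How it is judged:
By the outcome, as a careful person would: the job done as asked, in the order asked, and still so for the second after the job is handed in, with the robot touching nothing.
It also fails if it takes over 59 s, if anything falls off the work surface, if the arm or the gripper's body presses on something with over 40 N, if the wrist force passes 120 N, or if a joint passes its speed limit or range.

## Working session

There is one attempt and no reset: what is moved stays moved. The work goes in short steps, Python scripts to look and compute and a tool call to move; the robot and the scene stay as the last step left them, time stands still between calls to the robot, and variables do not carry over. Pictures are saved under pics/ and viewed, at most 10 in all, crops included, and the job is handed in when it is done.

Besides the shell and the picture viewer there is one more tool, called as a command line: name --pt "numbers of a row" for each row, then --argument value for the rest. apply_moves: Moves the arm, as the interface text tells. Its arguments: {"type":"object","properties":{"commands":{"type":"array"},"newtons":{"type":"number"}},"required":["commands"]}

```bash
mkdir -p pics; ls; cat > h.py <<'E'
import numpy as np, cv2
from cell import observe, imaging, arm
from scipy.spatial.transform import Rotation as R
def cam(n,st=None):
    p=imaging.camera_params(n); K=np.array(p["camera_matrix"]); d=np.array(p["dist"],float)
    if n=="wrist":
        T=np.array(p["tool_from_camera"]); st=st or observe(); Rt=R.from_rotvec(st["ee_rot"]).as_matrix()
        return K,d,Rt@T[:3,3]+np.array(st["position"]),Rt@T[:3,:3]
    return K,d,np.array(p["origin"]),np.array(p["rotation"])
def rays(c,uv):
    K,d,o,Rm=c; q=cv2.undistortPoints(np.array(uv,float).reshape(-1,1,2),K,d)[:,0]
    v=np.c_[q[:,0],-q[:,1],-np.ones(len(q))]
    return o,v@Rm.T
def onplane(c,uv,z):
    o,v=rays(c,uv); return o+v*((z-o[2])/v[:,2])[:,None]
def cloud(c,dep):
    v,u=np.nonzero(dep>0); o,r=rays(c,np.c_[u,v]); return u,v,o+r*dep[v,u][:,None]
def shot(n,name):
    st=observe(); im,dp=imaging.get_image(n); cv2.imwrite(f"pics/{name}.png",im[:,:,::-1]); np.savez(f"pics/{name}.npz",im=im,dp=dp,**{k:np.array(x,dtype=float) for k,x in zip("KdoR",cam(n,st))}); return im,dp,cam(n,st)
def load(name):
    z=np.load(f"pics/{name}.npz"); return z["im"],z["dp"],(z["K"],z["d"],z["o"],z["R"])
E
python3 - <<'E'
from h import *
print(observe()); print(arm.grasp_offset, [x for x in dir(arm) if x[0]!='_'])
for n in("scene","top"):
    im,dp,c=shot(n,n); print(n,c[2],c[3].round(2).tolist(),c[1],(dp>0).mean())
E
```

```text
pics
{'clock': 0.0, 'joints': array([-1.39758388,  0.43523916,  0.0249773 ,  1.57409235, -0.01157063,
        1.13401257, -0.07509322]), 'dq': array([ 8.30448106e-04,  2.12984392e-04, -1.43687428e-03,  7.53436501e-04,
       -5.56129318e-04,  1.12316974e-03,  1.19651833e-05]), 'joint_efforts': array([-9.93828835e-04, -6.67842221e+01,  9.84621719e-01, -3.14453638e+01,
       -6.04641368e-02,  4.30758926e-02,  1.74804127e-04]), 'position': array([0.17013256, 0.60086258, 0.22593683]), 'ee_rot': array([-4.31951330e-01, -3.11170686e+00,  2.52327350e-03]), 'force': array([ 0.45378341, -0.43741029,  0.2743946 ]), 'ft_torque': array([0.01602008, 0.01879449, 0.06062017]), 'gripper_force': 0.0, 'width': 1.00001764294971}
0.0188 ['PlanningError', 'grasp_offset', 'sign_off']
scene [ 1.14158714 -0.35986539  0.67610355] [0.84, 0.5, 0.96] [-0.04045654  0.          0.          0.          0.        ] 0.996109375
top [ 0.36017879 -0.01627756  1.09507424] [0.14, -0.12, -1.59] [-0.09528273  0.          0.          0.          0.        ] 0.99588671875
```

```bash
sed -i 's/np.array(p\["rotation"\])$/R.from_rotvec(p["rotation"]).as_matrix()/' h.py
python3 - <<'E'
from h import *
for n in("scene","top"):
    im,dp,c=shot(n,n); u,v,P=cloud(c,dp); print(n,c[3].round(2).tolist(), np.percentile(P,[1,50,99],axis=0).round(3).tolist(), (abs(P[:,2])<.005).mean())
E
python3 -c "
import cv2;import numpy as np
cv2.imwrite('pics/s1.png',cv2.resize(cv2.imread('pics/scene.png'),(800,500)));cv2.imwrite('pics/t1.png',cv2.resize(cv2.imread('pics/top.png'),(800,500)))"
```

```text
scene [[0.5, -0.51, 0.7], [0.87, 0.31, -0.39], [-0.02, 0.8, 0.59]] [[-1.814, -1.18, -0.753], [0.324, 0.027, -0.0], [1.005, 2.1, 0.449]] 0.464962481515331
top [[-0.03, 0.99, -0.17], [-1.0, -0.03, -0.01], [-0.02, 0.17, 0.99]] [[0.115, -0.964, -0.756], [0.539, 0.019, 0.001], [1.491, 1.296, 0.167]] 0.7298808655482616
```

View pics/s1.png

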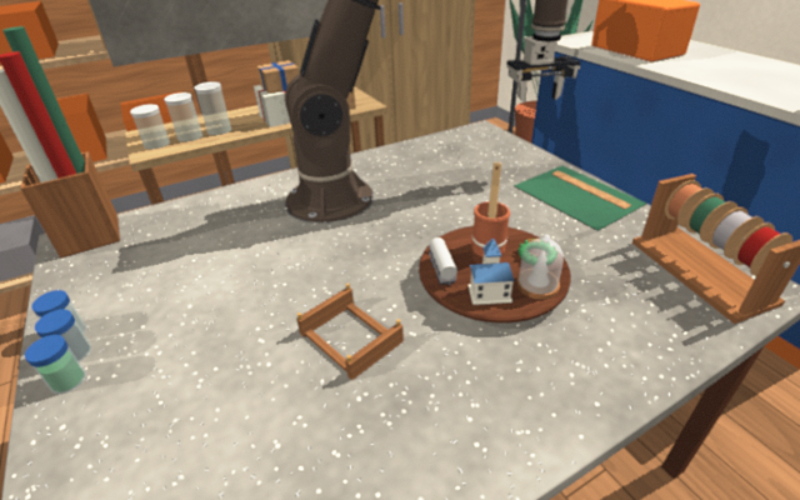

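View pics/t1.png

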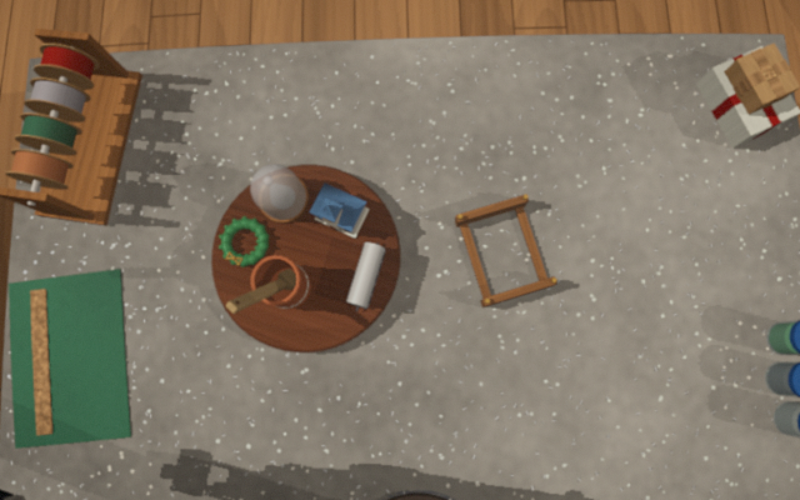

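The views show the crock with the spatula leaning toward the lower left (t1 about (230,307)). The turntable is around (305,258), and the tool rest is around (505,250). Next I measure positions.

```bash
python3 - <<'E'
from h import *
im,dp,c=load("top"); s=.8
u,v,P=cloud(c,dp); z=P[:,2]
# platter by brown colour circle
hsv=cv2.cvtColor(im,cv2.COLOR_RGB2HSV); 
roi=(u>160)&(u<330)&(v>120)&(v<290)
plat=roi&(abs(z-.038)<.006)
uv=np.c_[u,v][plat]; h=cv2.convexHull(P[plat][:,:2].astype(np.float32)); print("platter",cv2.minEnclosingCircle(h))
for lo,hi in((.135,.152),(.16,.19),(.19,.21),(.21,.24)):
    m=roi&(z>lo)&(z<hi)&(P[:,0]<.6)
    print(lo,m.sum(),P[m].mean(0).round(4),P[m].min(0).round(3),P[m].max(0).round(3))
m=roi&(z>.155)
lab=np.zeros(dp.shape,np.uint8); lab[v[m],u[m]]=1
n,L,S,C=cv2.connectedComponentsWithStats(lab); print(S,C.round())
rim=roi&(abs(z-.144)<.006)&(hsv[v,u,0]<14)&(hsv[v,u,1]>90)
Q=P[rim][:,:2].astype(np.float32); print("rim",rim.sum(),cv2.minEnclosingCircle(Q),np.median(P[rim][:,2]))
# rest
m=(u>350)&(u<460)&(v>150)&(v<250)&(z>.035)&(z<.07)
Q=P[m][:,:2].astype(np.float32); print("rest",m.sum(),cv2.minAreaRect(Q))
lab[:]=0; lab[v[m],u[m]]=1; n,L,S,C=cv2.connectedComponentsWithStats(lab)
for k in range(1,n):
    if S[k,4]>60:
        q=P[m][(L[v[m],u[m]]==k)]; print(S[k,4],cv2.minAreaRect(q[:,:2].astype(np.float32)),np.median(q[:,2]))
E
```

```text
platter ((0.5290366411209106, 0.18126091361045837), 0.1661832481622696)
0.135 617 [0.504  0.1829 0.1427] [0.436 0.104 0.135] [0.6   0.246 0.152]
0.16 112 [0.4599 0.2192 0.1744] [0.434 0.12  0.16 ] [0.588 0.239 0.19 ]
0.19 78 [0.4389 0.2368 0.2005] [0.427 0.229 0.191] [0.45  0.246 0.21 ]
0.21 121 [0.4305 0.2457 0.2223] [0.42  0.236 0.21 ] [0.441 0.257 0.231]
[[     0      0    640    400 255596]
 [   210    140      8      9     52]
 [   259    162      8      8     34]
 [   266    168      1      1      1]
 [   181    231     32     20    317]] [[320. 199.]
 [214. 144.]
 [262. 165.]
 [266. 168.]
 [196. 241.]]
rim 377 ((0.47572386264801025, 0.20706826448440552), 0.040215715765953064) 0.14343192248188252
rest 831 ((0.5293607711791992, -0.16450649499893188), (0.16479377448558807, 0.12918193638324738), 15.42328929901123)
418 ((0.6012271642684937, -0.14372986555099487), (0.014718703925609589, 0.12736785411834717), 16.014772415161133) 0.04525352433154761
413 ((0.4570714235305786, -0.1844499111175537), (0.01452587079256773, 0.12919871509075165), 15.279411315917969) 0.04527527356562522
```

```bash
python3 - <<'E'
from h import *
im,dp,c=load("top"); u,v,P=cloud(c,dp)
def fit(m):
    q=P[m]; 
    for _ in range(3):
        ce=q.mean(0); d=np.linalg.svd(q-ce,full_matrices=False)[2][0]; d*=np.sign(d[2])
        r=np.linalg.norm(np.cross(q-ce,d),axis=1); q=q[r<.011]
    n=np.array([-d[0]*d[2],-d[1]*d[2],1-d[2]**2]); n/=np.linalg.norm(n); t=(q-ce)@d
    print(len(q),"dir",d.round(3),"tilt",np.degrees(np.arccos(d[2])).round(1),"az",np.degrees(np.arctan2(d[1],d[0])).round(1),"top end",(ce+d*t.max()).round(4))
    cl=ce-n*.006; e=cl+d*t.max()
    for s in(-60,): print("centre at",s,(e-d*.04).round(4))
    print("end",e.round(4), "at z .188", (e+d*(.188-e[2])/d[2]).round(4))
fit((u>=181)&(u<213)&(v>=231)&(v<251)&(P[:,2]>.155))
im,dp,c=load("scene"); u,v,P=cloud(c,dp)
m=(P[:,2]>.158)&(P[:,2]<.24)&(np.hypot(P[:,0]-.445,P[:,1]-.23)<.045); fit(m)
print(P[m].min(0),P[m].max(0))
E
```

```text
314 dir [-0.329  0.318  0.889] tilt 27.2 az 136.0 top end [0.4276 0.2481 0.2302]
centre at -60 [0.4369 0.2391 0.1919]
end [0.4237 0.2518 0.2275] at z .188 [0.4383 0.2377 0.188 ]
188 dir [-0.321  0.294  0.9  ] tilt 25.8 az 137.5 top end [0.4313 0.2457 0.2267]
centre at -60 [0.4402 0.2376 0.1881]
end [0.4274 0.2494 0.2241] at z .188 [0.4402 0.2376 0.188 ]
[0.42481049 0.21676039 0.15800646] [0.46150097 0.25329592 0.22726341]
```

apply_moves --pt "100 0.45 -0.6 0.1 -0.1" --pt "100 0.45 -0.6 0.1 -0.1" --pt "100 0.45 -0.6 0.1 -0.1" --pt "100 0.45 -0.6 0.1 -0.1" --pt "100 0.45 -0.6 0.05 -0.1" --pt "100 0.45 -0.6 0 -0.1" --pt "100 0.45 -0.6 0 -0.1" --pt "100 0.45 -0.6 0 -0.1" --pt "100 0.45 -0.6 0 -0.1" --pt "100 0.43 -0.65 0 -0.05" --pt "100 0 0 0 0" --pt "100 0 0 0 0"

```text
clock: 1.7
position: [0.4387, 0.2389, 0.2537]
ee_rot: [-1.151, -2.923, -0.0]
force: [-0.0, 0.5, 0.6]
width: 0.999
gripper_force: 0.0
```

```bash
python3 - <<'E'
from h import *
s=observe(); Rm=R.from_rotvec(s["ee_rot"]).as_matrix(); print(s["clock"],s["position"],Rm.round(3),np.degrees(np.arctan2(Rm[1,1],Rm[0,1])),s["joints"])
im,dp,c=shot("wrist","w1")
E
```

```text
1.7 [0.43865781 0.23887141 0.2536582 ] [[-0.731  0.682 -0.   ]
 [ 0.682  0.731  0.   ]
 [ 0.    -0.    -1.   ]] 46.99458262262471 [-0.85739701  0.20320068  0.30391374  1.85146187 -0.06844443  1.09709778
  0.29211153]
```

View pics/w1.png

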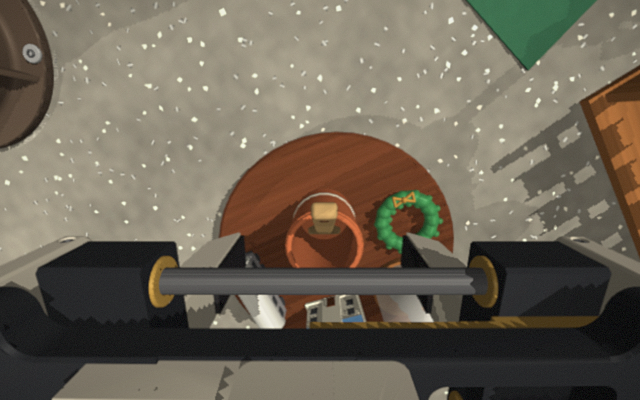

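The spatula end is at about (325,215), centred between the fingers. I descend and grip.

apply_moves --pt "100 0 0 -0.5 0" --pt "100 0 0 -0.5 0" --pt "60 0 0 -0.38 0" --pt "40 0 0 0 0" --pt "30 0 0 0 0" --pt "25 0 0 0 0" --pt "22 0 0 0 0" --pt "20 0 0 0 0" --pt "16 0 0 0 0" --pt "10 0 0 0 0" --pt "10 0 0 0 0" --newtons 20

```text
clock: 3.12
position: [0.4391, 0.2384, 0.171]
ee_rot: [1.152, 2.923, 0.0]
force: [0.4, 0.6, -0.1]
width: 0.195
gripper_force: 20.0
```

apply_moves --pt "10 0 0 0.1 0" --pt "10 0 0 0.2 0" --pt "10 0 0 0.3 0" --pt "10 0 0 0.3 0" --pt "10 0 0 0.3 0" --pt "10 0 0 0.3 0" --pt "10 0 0 0.3 0" --pt "10 0 0 0.3 0" --pt "10 0 0 0.3 0" --pt "10 0 0 0.3 0" --pt "10 0 0 0.3 0" --pt "10 0 0 0 0"

```text
clock: 4.62
position: [0.4396, 0.2386, 0.3527]
ee_rot: [1.152, 2.921, 0.004]
force: [-0.1, 0.3, -1.5]
width: 0.195
gripper_force: 20.0
```

```bash
cat >> h.py <<'E'
def blob(name,near,rad,zlo,zhi):
    """wood-coloured points: fit the spatula line"""
    im,dp,c=shot("scene",name); u,v,P=cloud(c,dp); h=cv2.cvtColor(im,cv2.COLOR_RGB2HSV)[v,u]
    m=(P[:,2]>zlo)&(P[:,2]<zhi)&(np.hypot(P[:,0]-near[0],P[:,1]-near[1])<rad)&(h[:,0]>8)&(h[:,0]<28)&(h[:,1]>70)
    q=P[m]
    for _ in range(4):
        ce=np.median(q,axis=0); d=np.linalg.svd(q-q.mean(0),full_matrices=False)[2][0]; d*=np.sign(d[2]); ce=q.mean(0)
        r=np.linalg.norm(np.cross(q-ce,d),axis=1); q=q[r<.025]
    t=(q-ce)@d; print(len(q),"tilt",np.degrees(np.arccos(d[2])).round(1),"az",np.degrees(np.arctan2(d[1],d[0])).round(1),"lo",(ce+d*t.min()).round(3),"hi",(ce+d*t.max()).round(3))
    px=np.c_[u,v][m]; print("px",px.min(0),px.max(0))
E
python3 - <<'E'
from h import *
s=observe(); print(s["position"],s["force"],s["width"])
blob("s2",(.44,.24),.15,.15,.42)
im=cv2.imread("pics/s2.png"); cv2.imwrite("pics/s2c.png",cv2.resize(im[60:280,300:500],None,fx=2.5,fy=2.5))
E
```

```text
[0.43959148 0.23860979 0.35268957] [-0.14843985  0.33684283 -1.48918609] 0.19527150955897887
738 tilt 24.7 az 137.8 lo [0.494 0.189 0.229] hi [0.433 0.245 0.408]
px [365  61] [407 144]
```

View pics/s2c.png

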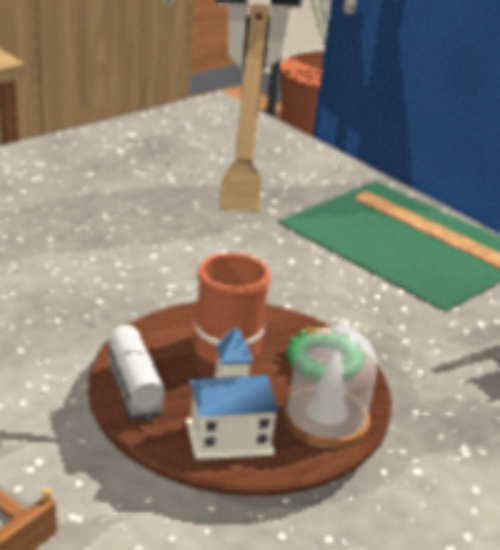

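Out cleanly at a 25° tilt. I carry it to the rest, turning as I go.

apply_moves --pt "10 0.03 -0.3 0 -0.2" --pt "10 0.07 -0.55 0 -0.34" --pt "10 0.07 -0.6 0 -0.34" --pt "10 0.08 -0.6 0 -0.34" --pt "10 0.08 -0.6 0 -0.34" --pt "10 0.08 -0.6 0 -0.34" --pt "10 0.08 -0.6 0 -0.34" --pt "10 0.08 -0.6 0 -0.34" --pt "10 0.08 -0.6 0 -0.34" --pt "10 0.08 -0.6 0 -0.34" --pt "10 0.07 -0.6 0 -0.34" --pt "10 0.06 -0.4 0 -0.34" --newtons 25

```text
clock: 6.18
position: [0.49, -0.1624, 0.3503]
ee_rot: [3.075, 0.645, -0.002]
force: [0.2, 0.8, 0.3]
width: 0.193
gripper_force: 25.0
```

apply_moves --pt "10 0.05 -0.24 0 -0.34" --pt "10 0 0 0 -0.31" --pt "10 0 0 0 0" --pt "10 0 0 0 0"

```text
clock: 6.68
position: [0.4935, -0.1747, 0.3506]
ee_rot: [-3.138, -0.156, 0.001]
force: [-0.4, -0.1, -0.4]
width: 0.193
gripper_force: 25.0
```

```bash
cat >> h.py <<'E'
def pose():
    s=observe(); Rm=R.from_rotvec(s["ee_rot"]).as_matrix(); p=s["position"]; c=np.array([.5292,-.1641]); rx=np.array([.9627,.2706])
    d=p[:2]-c; print("t",round(s["clock"],2),"pos",p.round(4),"yaw",np.degrees(np.arctan2(Rm[1,1],Rm[0,1])).round(1),"rest s",(d@rx).round(4),"y",(d@[-rx[1],rx[0]]).round(4),"graspz",round(p[2]+.0188,4),"F",s["force"].round(1),"w",round(s["width"]*92,1),"q",s["joints"].round(2))
E
python3 - <<'E'
from h import *
pose(); p=observe()["position"]; blob("s3",p[:2],.12,.17,.42)
E
```

```text
t 6.67 pos [ 0.4935 -0.1747  0.3506] yaw -84.3 rest s -0.0373 y -0.0005 graspz 0.3694 F [-0.4 -0.1 -0.4] w 17.8 q [-0.46  0.22  0.88  1.66 -0.17  1.34 -1.02]
668 tilt 26.2 az 6.3 lo [ 0.427 -0.183  0.222] hi [ 0.515 -0.173  0.404]
px [193  95] [288 177]
```

apply_moves --pt "10 -0.05 0 0 0.18" --pt "10 0 0 -0.2 0.17" --pt "10 0 0 -0.4 0" --pt "10 0 0 -0.5 0" --pt "10 0 0 -0.5 0" --pt "10 0 0 -0.5 0" --pt "10 0 0 -0.4 0" --pt "10 0 0 -0.3 0" --pt "10 0 0 -0.2 0" --pt "10 0 0 0 0"

```text
clock: 7.98
position: [0.4903, -0.1748, 0.1705]
ee_rot: [-3.112, -0.425, 0.002]
force: [0.6, 0.6, -0.4]
width: 0.194
gripper_force: 25.0
```

```bash
python3 - <<'E'
from h import *
pose(); p=observe()["position"]; blob("s4",p[:2],.12,.06,.42)
im=cv2.imread("pics/s4.png"); cv2.imwrite("pics/s4c.png",cv2.resize(im[140:320,190:390],None,fx=2.5,fy=2.5))
c,rx=np.array([.5292,-.1641]),np.array([.9627,.2706])
for th in(27,40,50,60,70,80,88.5):
    t=np.radians(th); print(th,"s",round(-82+131*np.sin(t)-3*np.cos(t),1),"graspz",round(45+131*np.cos(t)+3*np.sin(t),1))
E
```

```text
t 7.97 pos [ 0.4903 -0.1748  0.1705] yaw -74.4 rest s -0.0403 y 0.0002 graspz 0.1893 F [ 0.6  0.6 -0.4] w 17.9 q [-0.33  0.39  0.77  1.94 -0.33  0.94 -0.7 ]
623 tilt 13.0 az 3.6 lo [ 0.452 -0.187  0.056] hi [ 0.536 -0.181  0.419]
px [222 101] [278 236]
27 s -25.2 graspz 163.1
40 s -0.1 graspz 147.3
50 s 16.4 graspz 131.5
60 s 29.9 graspz 113.1
70 s 40.1 graspz 92.6
80 s 46.5 graspz 70.7
88.5 s 48.9 graspz 51.4
```

View pics/s4c.png

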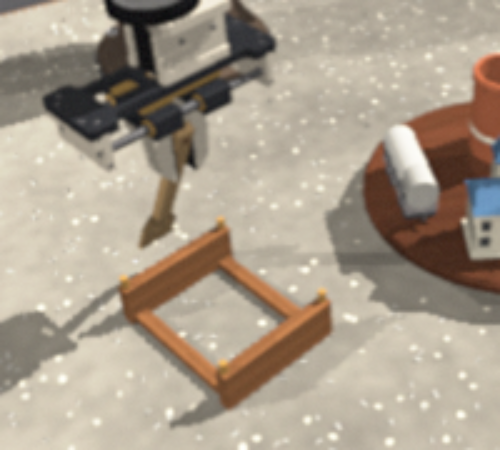

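The blade hangs outside the near rail, as planned. I lever it flat over the rail's outer edge.

apply_moves --pt "10 0 0 -0.2 0" --pt "10 0 0 -0.2 0" --pt "10 0.12 0.034 0 0" --pt "10 0.12 0.034 0 0" --pt "10 0.2 0.056 -0.13 0" --pt "10 0.2 0.056 -0.13 0" --pt "10 0.13 0.037 -0.13 0" --pt "10 0.13 0.037 -0.13 0" --pt "10 0.108 0.03 -0.15 0" --pt "10 0.108 0.03 -0.15 0" --pt "10 0.08 0.023 -0.17 0" --pt "10 0.08 0.023 -0.17 0" --newtons 15

```text
clock: 9.52
position: [0.5675, -0.1533, 0.0767]
ee_rot: [3.113, 0.424, 0.0]
force: [-0.0, -0.8, 0.0]
width: 0.197
gripper_force: 15.0
```

```bash
python3 - <<'E'
from h import *
pose(); shot("scene","s5")
im=cv2.imread("pics/s5.png"); cv2.imwrite("pics/s5c.png",cv2.resize(im[140:320,190:390],None,fx=2.5,fy=2.5))
E
```

```text
t 9.53 pos [ 0.5675 -0.1533  0.0767] yaw -74.5 rest s 0.0398 y 0.0 graspz 0.0955 F [-0.  -0.8  0. ] w 18.2 q [-0.27  0.61  0.65  1.86 -0.49  0.83 -0.67]
```

View pics/s5c.png

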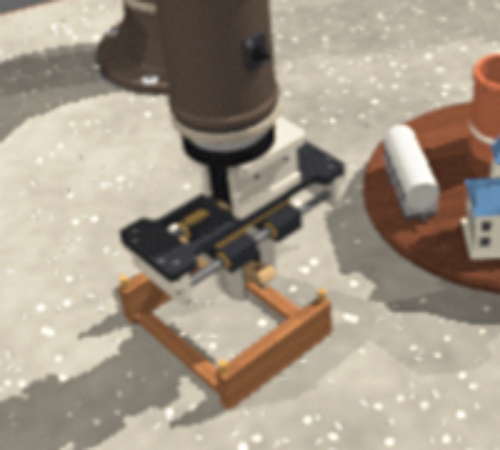

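apply_moves --pt "10 0.05 0.014 -0.17 0" --pt "10 0.04 0.011 -0.18 0" --pt "10 0.03 0.008 -0.18 0" --pt "10 0.02 0.006 -0.18 0" --pt "10 0 0 -0.03 0" --pt "10 0 0 0 0" --pt "10 0 0 0 0"

```text
clock: 10.45
position: [0.5754, -0.1512, 0.0331]
ee_rot: [3.113, 0.423, -0.0]
force: [-0.7, 0.5, 0.2]
width: 0.19
gripper_force: 15.0
```

```bash
python3 - <<'E'
from h import *
pose()
E
```

```text
t 10.45 pos [ 0.5754 -0.1512  0.0331] yaw -74.5 rest s 0.048 y -0.0001 graspz 0.0519 F [-0.7  0.5  0.2] w 17.5 q [-0.24  0.68  0.6   1.87 -0.54  0.76 -0.63]
```

apply_moves --pt "25 0 0 0 0" --pt "35 0 0 0 0" --pt "50 0 0 0 0" --pt "60 0 0 0.3 0" --pt "80 0 0 0.6 0" --pt "100 0 0 0.6 0" --pt "100 -0.4 -0.11 0.5 0" --pt "100 -0.6 -0.17 0 0" --pt "100 -0.6 -0.17 0 0" --pt "100 -0.5 -0.14 0 0" --pt "100 -0.23 -0.06 0 0" --pt "100 0 0 0 0"

```text
clock: 11.95
position: [0.4359, -0.1902, 0.1536]
ee_rot: [-3.113, -0.423, -0.002]
force: [0.4, 0.2, 0.1]
width: 1.004
gripper_force: 0.0
```

```bash
python3 - <<'E'
from h import *
pose(); c0=np.array([.5292,-.1641]); rx=np.array([.9627,.2706]); ry=np.array([-rx[1],rx[0]])
for n in("wrist","scene","top"):
    im,dp,c=shot(n,n+"6"); u,v,P=cloud(c,dp); S=(P[:,:2]-c0)@rx; Y=(P[:,:2]-c0)@ry
    m=(P[:,2]>.044)&(P[:,2]<.066)&(abs(Y)<.045)&(abs(S)<.14); print(n,m.sum())
    if m.sum()<20: continue
    print(" S",np.percentile(S[m],[0,1,99,100]).round(4),"z",np.percentile(P[m][:,2],[5,50,95]).round(3))
    for a in(-.11,-.1,-.09,-.04,0,.04,.09):
        k=m&(abs(S-a)<.006)
        if k.sum()>3: print("  ",a,k.sum(),Y[k].min().round(4),Y[k].max().round(4),P[k][:,2].max().round(3))
E
```

```text
t 11.95 pos [ 0.4359 -0.1902  0.1536] yaw -74.5 rest s -0.0968 y 0.0001 graspz 0.1724 F [0.4 0.2 0.1] w 92.4 q [-0.31  0.33  0.79  2.07 -0.31  0.86 -0.65]
wrist 6235
 S [-0.1151 -0.1136  0.0655  0.0702] z [0.045 0.055 0.057]
   -0.11 480 -0.0178 0.0216 0.054
   -0.1 541 -0.0177 0.0214 0.054
   -0.09 544 -0.0184 0.0211 0.055
   -0.04 300 -0.0072 0.0102 0.057
   0 319 -0.007 0.0096 0.058
   0.04 391 -0.0077 0.0098 0.058
scene 781
 S [-0.1154 -0.113   0.0844  0.0859] z [0.044 0.054 0.058]
   -0.11 47 -0.0198 0.0191 0.056
   -0.1 52 -0.019 0.0222 0.055
   -0.09 52 -0.02 0.0212 0.055
   -0.04 31 -0.0089 0.0086 0.059
   0 34 -0.0091 0.0093 0.058
   0.04 36 -0.0092 0.0093 0.059
   0.09 13 -0.0071 0.0158 0.057
top 648
 S [-0.0507 -0.0447  0.0813  0.0832] z [0.045 0.056 0.06 ]
   -0.04 25 -0.0054 0.011 0.061
   0 44 -0.0061 0.0093 0.06
   0.04 46 -0.0091 0.0091 0.061
```

View pics/wrist6.png

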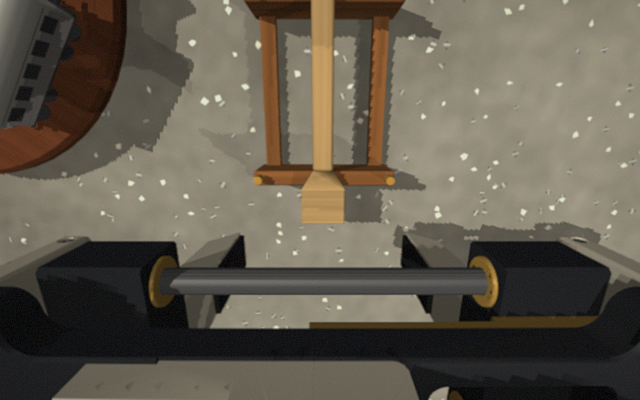

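The wrist view shows the spatula lying straight across the rails. The blade, at (322,205), overhangs the near rail and is clear for a grip.

apply_moves --pt "100 -0.03 -0.01 -0.5 0" --pt "100 0 0 -0.5 0" --pt "100 0 0 -0.5 0" --pt "90 0 0 -0.4 0" --pt "75 0 0 -0.12 0" --pt "60 0 0 0 0" --pt "52 0 0 0 0" --pt "48 0 0 0 0" --pt "45 0 0 0 0" --pt "40 0 0 0 0" --pt "35 0 0 0 0" --pt "35 0 0 0 0" --newtons 5

```text
clock: 13.6
position: [0.4342, -0.1907, 0.0319]
ee_rot: [3.113, 0.424, 0.001]
force: [-0.1, 0.3, 1.8]
width: 0.433
gripper_force: 5.0
```

```bash
python3 - <<'E'
from h import *
pose(); print(observe()["gripper_force"])
E
```

```text
t 13.6 pos [ 0.4342 -0.1907  0.0319] yaw -74.5 rest s -0.0987 y 0.0001 graspz 0.0507 F [-0.1  0.3  1.8] w 39.9 q [-0.14  0.53  0.6   2.17 -0.54  0.59 -0.44]
5.000051334500313
```

Gripped at 40 mm. I lift slowly and let the handle droop.

apply_moves --pt "35 0 0 0.1 0" --pt "35 0 0 0.2 0" --pt "35 0 0 0.25 0" --pt "35 0 0 0.25 0" --pt "35 0 0 0.25 0" --pt "35 0 0 0.3 0" --pt "35 0 0 0.3 0" --pt "35 0 0 0.3 0" --pt "35 0 0 0.3 0" --pt "35 0 0 0.3 0" --pt "35 0 0 0.3 0" --pt "35 0 0 0 0"

```text
clock: 15.1
position: [0.4346, -0.191, 0.2041]
ee_rot: [3.112, 0.424, 0.004]
force: [0.4, 0.6, -0.6]
width: 0.436
gripper_force: 5.0
```

```bash
python3 - <<'E'
from h import *
pose(); p=observe()["position"]
blob("s7",p[:2],.2,.062,p[2]-.0)
im=cv2.imread("pics/s7.png"); cv2.imwrite("pics/s7c.png",cv2.resize(im[100:300,180:380],None,fx=2.5,fy=2.5))
E
```

```text
t 15.1 pos [ 0.4346 -0.191   0.2041] yaw -74.5 rest s -0.0983 y -0.0003 graspz 0.2229 F [ 0.4  0.6 -0.6] w 40.1 q [-0.38  0.26  0.84  2.01 -0.23  0.97 -0.72]
426 tilt 71.1 az -164.0 lo [ 0.603 -0.146  0.167] hi [ 0.491 -0.178  0.207]
px [256 197] [297 235]
```

View pics/s7c.png

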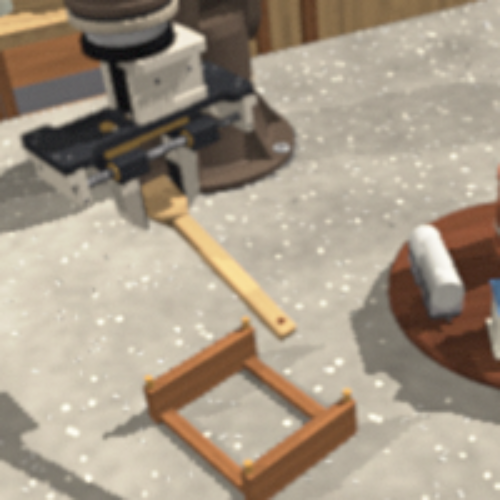

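It is at 71° from vertical. I soften the grip to 3 N so it droops further.

apply_moves --pt "35 0 0 0.2 0" --pt "35 0 0 0.2 0" --pt "35 0 0 0 0" --pt "35 0 0 0 0" --pt "35 0 0 0 0" --newtons 3

```text
clock: 15.78
position: [0.4338, -0.1906, 0.2264]
ee_rot: [-3.113, -0.424, 0.001]
force: [0.1, -0.2, 0.2]
width: 0.434
gripper_force: 3.0
```

```bash
python3 - <<'E'
from h import *
pose(); p=observe()["position"]
blob("s8",p[:2],.2,.062,p[2]-.0)
E
```

```text
t 15.78 pos [ 0.4338 -0.1906  0.2264] yaw -74.5 rest s -0.099 y 0.0004 graspz 0.2452 F [ 0.1 -0.2  0.2] w 39.9 q [-0.4   0.23  0.86  1.98 -0.2   1.03 -0.75]
575 tilt 27.0 az -164.4 lo [ 0.518 -0.169  0.083] hi [ 0.446 -0.189  0.229]
px [238 177] [276 243]
```

apply_moves --pt "35 0 0 -0.2 0" --pt "35 0.1 0.028 -0.3 0" --pt "35 0.2 0.056 -0.27 0" --pt "35 0.25 0.07 0 0" --pt "35 0.25 0.07 0 0" --pt "35 0.25 0.07 0 0" --pt "35 0.2 0.056 0 0" --pt "35 0.15 0.042 0 0" --pt "35 0.15 0.042 0 0" --pt "35 0.12 0.034 0 0" --pt "35 0.1 0.028 0 0" --pt "35 0 0 0 0"

```text
clock: 17.32
position: [0.5405, -0.1608, 0.1805]
ee_rot: [3.113, 0.424, 0.0]
force: [-0.4, 0.5, 0.0]
width: 0.434
gripper_force: 3.0
```

```bash
python3 - <<'E'
from h import *
pose(); p=observe()["position"]
blob("s9",p[:2],.12,.07,p[2]-.01)
E
```

```text
t 17.32 pos [ 0.5405 -0.1608  0.1805] yaw -74.5 rest s 0.0118 y 0.0001 graspz 0.1993 F [-0.4  0.5  0. ] w 40.0 q [-0.35  0.45  0.77  1.83 -0.37  1.01 -0.73]
345 tilt 16.5 az -163.4 lo [ 0.581 -0.152  0.07 ] hi [ 0.553 -0.16   0.169]
px [275 219] [295 261]
```

apply_moves --pt "35 0 0 0 0" --pt "35 0 0 0.1 0" --pt "35 0 0 0.3 0" --pt "35 0 0 0.4 0" --pt "35 0 0 0.4 0" --pt "35 0 0 0.4 0" --pt "35 0 0 0.4 0" --pt "35 0 0 0.4 0" --pt "35 0 0 0.4 0" --pt "35 0 0 0.2 0" --pt "35 0 0 0 0" --newtons 15

```text
clock: 18.75
position: [0.5404, -0.1612, 0.3615]
ee_rot: [3.113, 0.424, 0.003]
force: [0.4, 0.2, -1.1]
width: 0.435
gripper_force: 15.0
```

```bash
python3 - <<'E'
from h import *
pose(); p=observe()["position"]
blob("s10",p[:2],.12,.19,p[2]-.01)
for n in("top","scene"):
    im,dp,c=shot(n,n+"10"); u,v,P=cloud(c,dp); h=cv2.cvtColor(im,cv2.COLOR_RGB2HSV)[v,u]
    m=(abs(P[:,2]-.1435)<.006)&(h[:,0]<12)&(h[:,1]>90)&(np.hypot(P[:,0]-.476,P[:,1]-.207)<.06)
    q=P[m][:,:2]; A=np.c_[2*q,np.ones(len(q))]; f=np.linalg.lstsq(A,(q**2).sum(1),rcond=None)[0]
    print(n,m.sum(),cv2.minEnclosingCircle(q.astype(np.float32)),"lsq",f[:2].round(4),np.sqrt(f[2]+f[0]**2+f[1]**2).round(4))
    o,r=rays(c,[[320,200]])
E
```

```text
t 18.75 pos [ 0.5404 -0.1612  0.3615] yaw -74.5 rest s 0.0116 y -0.0002 graspz 0.3803 F [ 0.4  0.2 -1.1] w 40.0 q [-0.43  0.3   0.86  1.55 -0.23  1.39 -0.85]
701 tilt 16.2 az -165.9 lo [ 0.594 -0.149  0.205] hi [ 0.552 -0.16   0.352]
px [263 143] [293 217]
top 408 ((0.4756486415863037, 0.20714171230793), 0.039878033101558685) lsq [0.4751 0.2063] 0.0362
scene 194 ((0.47779619693756104, 0.20521022379398346), 0.0398128479719162) lsq [0.4772 0.2038] 0.0357
```

apply_moves --pt "35 -0.08 0.3 0 0" --pt "35 -0.16 0.55 0 0" --pt "35 -0.16 0.6 0 0" --pt "35 -0.16 0.6 0 0" --pt "35 -0.16 0.6 0 0" --pt "35 -0.16 0.6 0 0" --pt "35 -0.16 0.6 0 0" --pt "35 -0.16 0.6 0 0" --pt "35 -0.16 0.55 0 0" --pt "35 -0.16 0.55 0 0" --pt "35 -0.14 0.4 0 0" --pt "35 0 0 0 0"

```text
clock: 20.4
position: [0.4394, 0.198, 0.3595]
ee_rot: [3.111, 0.43, -0.003]
force: [0.9, -0.2, -0.1]
width: 0.434
gripper_force: 15.0
```

apply_moves --pt "35 0 0 0 0" --pt "35 0 0 0 0"

```text
clock: 20.65
position: [0.4409, 0.195, 0.3604]
ee_rot: [3.113, 0.421, -0.0]
force: [-0.3, 0.4, 0.5]
width: 0.433
gripper_force: 15.0
```

```bash
python3 - <<'E'
from h import *
pose(); p=observe()["position"]; print(p)
blob("s11",p[:2],.12,.16,p[2]-.01)
E
```

```text
t 20.65 pos [0.4409 0.195  0.3604] yaw -74.6 rest s 0.0122 y 0.3696 graspz 0.3792 F [-0.3  0.4  0.5] w 39.8 q [-1.09  0.1   0.64  1.72 -0.06  1.34 -1.75]
[0.4409062  0.19497713 0.3604192 ]
403 tilt 16.3 az -163.7 lo [0.493 0.205 0.206] hi [0.452 0.193 0.351]
px [386  90] [401 150]
```

apply_moves --pt "35 0 0.02 -0.2 0" --pt "35 0 0 -0.3 0" --pt "35 0 0 -0.3 0" --pt "35 0 0 -0.3 0" --pt "35 0 0 -0.3 0" --pt "35 0 0 -0.3 0" --pt "35 0 0 -0.3 0" --pt "35 0 0 -0.25 0" --pt "35 0 0 -0.15 0" --pt "35 0 0 0 0" --newtons 10

```text
clock: 21.95
position: [0.4404, 0.197, 0.216]
ee_rot: [3.112, 0.424, -0.001]
force: [0.2, -0.3, -0.8]
width: 0.433
gripper_force: 10.0
```

```bash
python3 - <<'E'
from h import *
pose(); p=observe()["position"]
blob("s12",p[:2],.1,.155,p[2]+.01)
im=cv2.imread("pics/s12.png"); cv2.imwrite("pics/s12c.png",cv2.resize(im[80:280,310:510],None,fx=2.5,fy=2.5))
E
```

```text
t 21.95 pos [0.4404 0.197  0.216 ] yaw -74.5 rest s 0.0122 y 0.3717 graspz 0.2348 F [ 0.2 -0.3 -0.8] w 39.8 q [-1.04  0.23  0.62  1.96 -0.16  1.   -1.65]
190 tilt 18.5 az 169.7 lo [0.467 0.197 0.155] hi [0.443 0.201 0.227]
px [383 134] [392 163]
```

View pics/s12c.png

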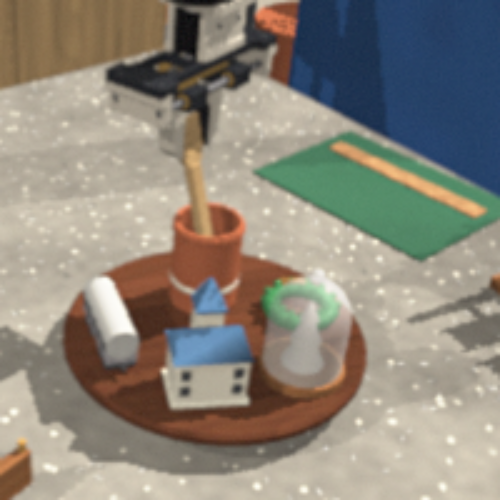

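The handle is inside the crock, clear of the rim. I lower it softly to the bottom.

apply_moves --pt "35 0 0 -0.06 0" --pt "35 0 0 -0.06 0" --pt "35 0 0 -0.04 0" --pt "35 0 0 0 0" --newtons 6

```text
clock: 22.5
position: [0.4405, 0.1972, 0.2068]
ee_rot: [3.113, 0.424, -0.001]
force: [-0.4, -0.6, -0.7]
width: 0.436
gripper_force: 6.0
```

apply_moves --pt "35 0 0 -0.03 0" --pt "35 0 0 -0.03 0" --pt "35 0 0 0 0"

```text
clock: 22.88
position: [0.4406, 0.1973, 0.2033]
ee_rot: [3.113, 0.424, -0.0]
force: [0.8, 1.0, 0.6]
width: 0.435
gripper_force: 6.0
```

apply_moves --pt "35 0 0 -0.03 0" --pt "35 0 0 -0.03 0" --pt "35 0 0 0 0"

```text
clock: 23.25
position: [0.4409, 0.1974, 0.2002]
ee_rot: [-3.112, -0.424, -0.001]
force: [-1.9, 0.1, 6.2]
width: 0.432
gripper_force: 6.0
```

Contact at the bottom (6 N, at the expected height). I lean it gently toward the rim before releasing.

apply_moves --pt "35 -0.056 -0.016 0 0" --pt "35 -0.056 -0.016 -0.015 0" --pt "35 -0.056 -0.016 -0.02 0" --pt "35 -0.056 -0.016 -0.02 0" --pt "35 0 0 0 0" --newtons 4

```text
clock: 23.88
position: [0.4267, 0.1934, 0.1963]
ee_rot: [3.113, 0.424, -0.001]
force: [-0.6, 0.1, -0.4]
width: 0.44
gripper_force: 4.0
```

```bash
python3 - <<'E'
from h import *
pose(); p=observe()["position"]
blob("s13",p[:2],.1,.155,p[2]+.01)
E
```

```text
t 23.88 pos [0.4267 0.1934 0.1963] yaw -74.5 rest s -0.0019 y 0.3719 graspz 0.2151 F [-0.6  0.1 -0.4] w 40.5 q [-1.05  0.23  0.61  2.02 -0.16  0.94 -1.65]
139 tilt 24.6 az 169.6 lo [0.453 0.193 0.156] hi [0.429 0.197 0.208]
px [379 139] [387 161]
```

apply_moves --pt "35 0 0 -0.02 0" --pt "35 0 0 -0.02 0" --pt "35 0 0 0 0"

```text
clock: 24.3
position: [0.4273, 0.1935, 0.1942]
ee_rot: [-3.113, -0.424, -0.0]
force: [-0.5, -0.5, 4.0]
width: 0.432
gripper_force: 4.0
```

Standing on the bottom with 4 N of upward force. I open slowly and retreat straight up.

apply_moves --pt "46 0 0 0 0" --pt "50 0 0 0 0" --pt "56 0 0 0 0" --pt "65 0 0 0 0" --pt "80 0 0 0 0" --pt "100 0 0 0 0" --pt "100 0 0 0 0" --pt "100 0 0 0.2 0" --pt "100 0 0 0.4 0" --pt "100 0 0 0.6 0" --pt "100 0 0 0.8 0" --pt "100 0 0 0.5 0"

```text
clock: 25.8
position: [0.4277, 0.1933, 0.3471]
ee_rot: [-3.111, -0.423, -0.004]
force: [-0.1, 0.1, -0.4]
width: 1.001
gripper_force: 0.0
```

apply_moves --pt "100 0 0 0 0" --pt "100 0 0 0 0" --pt "100 0 0 0 0" --pt "100 0 0 0 0"

```text
clock: 26.3
position: [0.4268, 0.1932, 0.3434]
ee_rot: [3.112, 0.424, -0.002]
force: [0.1, -0.7, 0.3]
width: 0.999
gripper_force: 0.0
```

```bash
python3 - <<'E'
from h import *
pose()
blob("s14",(.445,.2),.1,.155,.26)
im=cv2.imread("pics/s14.png"); cv2.imwrite("pics/s14c.png",cv2.resize(im[80:280,310:510],None,fx=2.5,fy=2.5))
E
```

```text
t 26.3 pos [0.4268 0.1932 0.3434] yaw -74.5 rest s -0.0019 y 0.3717 graspz 0.3622 F [ 0.1 -0.7  0.3] w 91.9 q [-1.11  0.08  0.63  1.78 -0.05  1.3  -1.77]
274 tilt 22.6 az -166.7 lo [0.451 0.196 0.156] hi [0.42  0.189 0.234]
px [373 129] [387 161]
```

View pics/s14c.png

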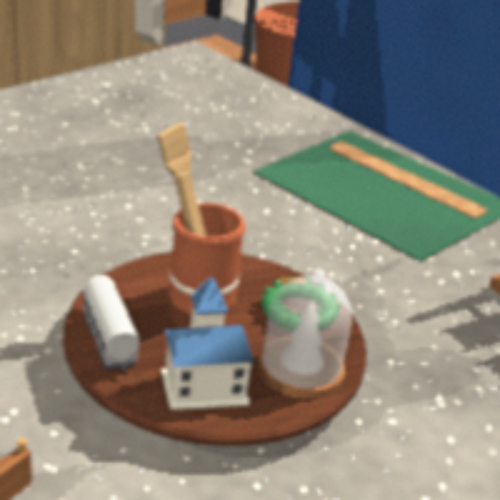

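The spatula stands handle-down in the crock, blade up at about (175,140) and leaning on the rim at 22.6°. The ornaments are in place and the robot is clear, so I hand in.

```bash
python3 -c "
from cell import arm
print(arm.sign_off())"
```

```text
the job is handed in; nothing more can be done
None
```

The spatula now stands handle-down in the crock, blade up and leaning on the rim at about 23°; the crock is upright, the ornaments look undisturbed, and I handed the job in at about 26 s.

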